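Stow the pan under the low pantry shelf and board it in

ROBOT

A 7-joint arm with a two-finger parallel gripper is mounted at the origin on the work surface. World frame = base frame: x ahead of the robot, y to its left, z up, the work surface at z = 0. Lengths are in m, angles in rad, forces in N, time in s.
With the tool pointing down it reaches from about 0.4 to 0.9 m from the base axis. Payload 5.5 kg.
Tool frame: the origin (TCP) lies midway between the tips of the shut fingers; the grasp point (between the pads) lies 19 mm behind it (bot.pinch_z is the y of the grasp point in the tool frame, in m); y points along the fingers, x is the direction in which the jaws open and shut, and the axes are right-handed (so a half turn about y gives the same grasp; the last joint's range is limited). The gripper opens to 92 mm and grips with 3 to 60 N. Pads are 19 mm wide; open, the fingers measure 130 mm over their backs; the gripper's body (75 mm by 190 mm) begins 47 mm behind the grasp point.
Start: joints at [-0.846, 0.501, -0.427, 1.55, 0.221, 1.138, -0.21], TCP at [0.29, 0.582, 0.227] pointing down, gripper open.
Joint ranges: [-2.88, 2.88], [-0.31, 2.03], [-1.54, 1.56], [0.2, 2.42], [-1.41, 4.55], [0.19, 2.02], [-2.57, 2.57]. Speed limits (rad/s): [2.57, 2.57, 3.14, 3.14, 3.14, 3.14, 3.14].

INTERFACE

Orientations are given as [roll, pitch, yaw] about the fixed x, y, z axes, in that order (R = Rz(yaw) Ry(pitch) Rx(roll)).
In Python, from rig import bot gives the robot as it stands.
- The arm moves only by the tool servo_tool, never from a script. Its argument "rows" is a list that holds one entry, the list of rows, each a list of 7 numbers: the finger opening in m, from 0 to 0.0918, then the shift along the tool's x, y, z in m, then the turn, a rotation vector about the tool's x, y, z in degrees. A call has 1 to 5 rows; each row shifts and turns the pose as measured when the row begins, along the tool's axes as they then stand; what a row does not reach is not made up. A row lasts 1/8 s, in which the tool goes at most 62.5 mm and 10.7 degrees, less where a joint would pass 70% of its speed; a pose out of reach is approached as far as the arm can. A call with a gripper value outside its range is refused whole. The fingers move at their own pace and stop on an object; "grip_force" is the grip in N (left out, the last holds). Time passes only in rows, so rows that do not move let the fingers close. It gives the time, the measured TCP pose, the force and the opening at its end, in the units of the state.
- bot.observe(): the state, without advancing time (a new reading comes with each control period).
- bot.grab_frame(name): name is "side" or "top" or "wrist"; returns a dict with "color" (384x512x3 uint8, red, green, blue), "depth" (384x512 float32, m along the optical axis (not along the pixel's ray), 0 where there is no reading), "vertical_fov" (degrees; the focal length in pixels is half the picture's height over the tangent of half this angle, whatever the lens; pixels are square), "cx", "cy" (the principal point, pixels), "world_from_camera" (4x4, takes a point from camera to world coordinates); the wrist camera has in their place "T_tool_cam" (4x4, takes a point from camera to tool coordinates, whose origin is the TCP and whose axes are the tool frame's). Camera axes: x right, y down, z forward; pixel columns grow to the right and rows downward; lengths in m; the calibration is good to about 2 mm. A picture is of the moment at which its call begins: read the wrist's pose just before it.
- bot.finish_job(): hands the job in, once; it reports no verdict.
The state is a dict: "t": time; "joint_positions": joint angles; "joint_vel": joint speeds; "effort": joint torques, N m; "tool_pos": TCP position; "tcp_rot": TCP orientation; "force": force on the tool from outside, world axes, zero at the start; "moment": the same for the moment, N m; "finger_gap": opening from 0.0 (shut) to 1.0 (fully open).
Only numpy, scipy, OpenCV 4.12 (cv2) and the standard library are available. Lean on these libraries where they do the work, as an engineer would, in place of code of your own. Each camera call takes 0.05 s, during which the arm holds its last target. There are 200 camera calls.

TASK

Slide the rectangular pan, body first, under the low shelf of the plywood bay until its body is wholly behind the board slot and only the handle sticks out. Then take the retaining board (the larger one, with a cutout in its lower edge) from the rack and slide it edgewise down the slot across the bay's mouth, cutout over the handle, until it stands on the worktop. Leave the cutting board, jar, can and bowl alone.

Things in the scene. Friction and masses are not known exactly. Their poses are not given: they have to be found in the camera images.
- bay: Fixed low plywood bay, open to its -x side (mouth). Origin: centre of its footprint on the worktop; x runs into the bay, y along the mouth. Outside x -78 to 74, y +-85. Inside 120 wide (y +-60), back wall at x=66, no floor. Its shelf (overhang) covers x -50 to 74, underside z=50, top z=62. Things slide in on the worktop.
- bay_home (a point): Where the pan's origin lies when the pan is home: bay frame (6, 0, 0) mm, axes as the bay. The pan can go 10 mm further in, until its rim meets the back wall.
- bay_slot (a point): Where the retaining board's origin lies when seated: bay frame (-62, 0, 0) mm, axes as the bay. In each end of the mouth is an upright slot, open at the top, 15 wide (bay x -69.5 to -54.5), from y=+-60 out to +-78.5. Its front lip (8 thick) is 62 high with a flared top up to 75; its rear side, the cheek, is 50 high.
- pan: Loose rectangular dark steel pan, 0.35 kg. Body 100 (x) by 104 (y) by 34 high, origin at the centre of the body's underside, z up. A straight black handle runs along its -x axis from the body out to x=-150: 20 wide (y), 16 high, z 26 to 42.
- pan_handle (a point): Mid of the pan's handle, pan frame (-110, 0, 34) mm: the place to grip it.
- rack: Fixed low grey rack, 130 (x) by 140 (y) by 38 high, origin at the centre of its footprint on the worktop. Two slots along its y, at x=-35 and x=+35, 13 wide, their floor at z=6, held by short jaws at both ends (|y| 44 to 70).
- gate: Loose plywood retaining board standing on edge in one of the two rack slots (either): 9 thick (x), 150 long (y), 100 high (z), 0.12 kg. Origin: centre of its lower edge, z up. A rectangular cutout, 60 wide and 50 high, is open at the middle of its lower edge; the upper half is solid and can be gripped across the thickness from above. Turned half round about z it is the same.
- cutting_board: Plain wooden cutting board standing in the other rack slot, 10 thick, 130 long, 80 high, no cutout, origin at the centre of its lower edge. Leave it.
- jar: Glass jar with a lid, 76 across, 110 high, origin under its centre. Leave it.
- can: Food can, 74 across, 100 high, origin under its centre. Leave it.
- bowl: White bowl, 90 across, 50 high, origin under its centre. Leave it.

How it is judged:
On the way, in this order (a step that is already met when the one before it is completed fails the run):
1. the pan is home under the shelf: flat on the worktop, its body wholly behind the board slot, its handle out of the mouth (x of pan in the frame of bay_home above -0.0095 m and y of pan in the frame of bay_home between -0.015 and 0.015 m and z of pan in the frame of bay_home between -0.005 and 0.006 m and angle between pan's own z axis and vertical below 0.08 rad and x of pan_handle in the frame of bay_slot below 0 m), for 0.2 s.
2. the retaining board is lifted clear of its rack slot (more than 50 mm above the worktop) (height (world z) of gate above 0.05 m), for 0.1 s.
3. the retaining board is down in the slot across the mouth (x of gate in the frame of bay_slot between -0.008 and 0.008 m and y of gate in the frame of bay_slot between -0.01 and 0.01 m and z of gate in the frame of bay_slot between -0.005 and 0.005 m and angle between gate's own z axis and vertical below 0.12 rad and angle between the y axis of gate and the y axis of bay, either way round below 0.1 rad), for 0.2 s.
At the end, for the whole second after the job is handed in: Pan flat under the shelf, body wholly behind the board slot (origin at most 9.5 mm short of bay_home, 15 mm sideways), handle out of the mouth; retaining board upright in the slot, lower edge on the worktop (5 mm), cutout over the handle, within 8 mm across and 10 mm along of bay_slot; both at rest (all of step 1 and all of step 3 and linear speed of each of pan, gate below 0.02 m/s); the robot touches nothing.
It fails at once if the cutting board is moved by more than 30 mm or tipped by more than 0.3 rad (distance of cutting_board from where it was at the start of the episode above 0.03 m or angle between cutting_board's own z axis and vertical above 0.3 rad).
It fails at once if the jar is moved by more than 30 mm or tipped by more than 0.3 rad (distance of jar from where it was at the start of the episode above 0.03 m or angle between jar's own z axis and vertical above 0.3 rad).
It fails at once if the can is moved by more than 30 mm or tipped by more than 0.3 rad (distance of can from where it was at the start of the episode above 0.03 m or angle between can's own z axis and vertical above 0.3 rad).
It fails at once if the bowl is moved by more than 30 mm or tipped by more than 0.3 rad (distance of bowl from where it was at the start of the episode above 0.03 m or angle between bowl's own z axis and vertical above 0.3 rad).
It also fails if it takes over 64 s, if anything falls off the work surface, if the arm or the gripper's body presses on something with over 40 N, if the wrist force passes 120 N, or if a joint passes its speed limit or range.

## Working session

There is one attempt and no reset: what is moved stays moved. The work goes in short steps, Python scripts to look and compute and a tool call to move; the robot and the scene stay as the last step left them, time stands still between calls to the robot, and variables do not carry over. Pictures are saved under pics/ and viewed, and the job is handed in when it is done.

Besides the shell and the picture viewer there is one more tool, called after "Call:" as name(argument=value, ...) on one line, values as JSON. servo_tool: Moves the arm, as the interface text tells. Its arguments: {"type":"object","properties":{"rows":{"type":"array","items":{"type":"array","items":{"type":"array","items":{"type":"number"}}}},"grip_force":{"type":"number"}},"required":["rows"]}

```bash
ls; mkdir -p pics; cat > h.py <<'E'
import numpy as np,cv2
from rig import bot
from scipy.spatial.transform import Rotation as R
def grab(n,save=None):
    s=bot.observe(); f=bot.grab_frame(n)
    f['f']=f['color'].shape[0]/2/np.tan(np.radians(f['vertical_fov'])/2)
    if n=='wrist':
        T=np.eye(4);T[:3,:3]=R.from_euler('xyz',s['tcp_rot']).as_matrix();T[:3,3]=s['tool_pos']
        f['W']=T@f['T_tool_cam']
    else: f['W']=np.array(f['world_from_camera'])
    if save: cv2.imwrite('pics/'+save,f['color'][...,::-1])
    return f
def ray(f,uv,z):
    uv=np.atleast_2d(np.array(uv,float))
    d=np.c_[(uv[:,0]-f['cx'])/f['f'],(uv[:,1]-f['cy'])/f['f'],np.ones(len(uv))]@f['W'][:3,:3].T
    o=f['W'][:3,3]; return o+d*((z-o[2])/d[:,2])[:,None]
def cloud(f):
    h,w=f['depth'].shape;v,u=np.mgrid[:h,:w];d=f['depth']
    P=np.stack([(u-f['cx'])/f['f']*d,(v-f['cy'])/f['f']*d,d],-1)
    P=P@f['W'][:3,:3].T+f['W'][:3,3]; P[d==0]=np.nan; return P
E
python3 - <<'E'
from h import *
for n in ['top','side']:
    f=grab(n,n+'0.png'); print(n,f['f'],f['cx'],f['cy'],np.round(f['W'],3).tolist()); np.save(n+'0.npy',cloud(f))
s=bot.observe();print(s['tool_pos'],s['tcp_rot'],R.from_euler('xyz',s['tcp_rot']).as_matrix().round(3),bot.pinch_z,s['t'])
E
```

```text
pics
top 376.4679776091349 254.30654910292378 182.95988447918057 [[0.029, -0.996, 0.079, 0.519], [-1.0, -0.03, -0.007, 0.003], [0.009, -0.079, -0.997, 1.189], [0.0, 0.0, 0.0, 1.0]]
side 443.7613550452039 251.73333978541334 192.7101527417275 [[0.82, -0.4, 0.409, 0.093], [-0.572, -0.577, 0.583, -0.699], [0.003, -0.712, -0.702, 0.87], [0.0, 0.0, 0.0, 1.0]]
[0.2893562  0.58132709 0.22577752] [-1.57076653  0.00177814  1.10909592] [[ 0.445 -0.001 -0.895]
 [ 0.895 -0.002  0.445]
 [-0.002 -1.     0.   ]] -0.0188 0.1
```

View pics/top0.png

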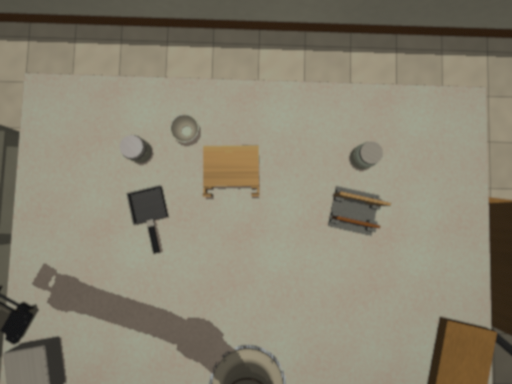

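View pics/side0.png

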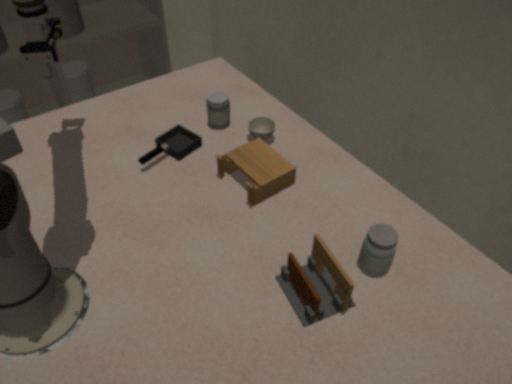

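The top view shows the pan at (147,205) with its handle running to (155,250), and the bay at (231,170) with its mouth toward the robot. The rack is at (357,210). The paler, taller board in the far rack slot (365,198) is probably the gate. Next I'll measure these.

```bash
python3 - <<'E'
from h import *
img=cv2.imread('pics/top0.png');P=np.load('top0.npy')
hsv=cv2.cvtColor(img,cv2.COLOR_BGR2HSV)
z=P[...,2]
def reg(u0,u1,v0,v1,m):
    k=np.zeros(z.shape,bool);k[v0:v1,u0:u1]=True;return k&m
def rep(n,m):
    p=P[m];print(n,m.sum(),'med',np.nanmedian(p,0).round(4))
    r=cv2.minAreaRect(p[:,:2].astype(np.float32)*1000);print('  rect mm',np.round(r[0],1),np.round(r[1],1),round(r[2],2))
print('table z',np.nanmedian(z[240:300,250:400]))
sat=hsv[...,1]
rep('shelf',reg(195,270,138,192,(z>.05)&(z<.075)))
g=hsv[...,2]
rep('panbody',reg(120,175,180,226,(g<75)))
rep('handle',reg(140,170,226,260,(g<60)))
rep('farboard',reg(325,400,185,212,(z>.06)))
rep('nearboard',reg(325,400,212,240,(z>.055)))
rep('rack',reg(325,392,182,240,(z>.012)&(z<.05)))
for n,a in (('a',(325,400,185,212)),('b',(325,400,212,240))): print(n,np.nanpercentile(z[a[2]:a[3],a[0]:a[1]],[90,95,98]))
c=np.hstack([cv2.resize(img[130:260,110:280],None,fx=3,fy=3),cv2.resize(img[170:250,315:400],(400,390))])[:,:800]
cv2.imwrite('pics/c0.png',c)
E
```

```text
table z 2.9313685502962983e-05
shelf 2323 med [0.6592 0.0692 0.0621]
  rect mm [651.8  67.7] [141.6 168.4] 2.22
panbody 1057 med [0.5346 0.3288 0.0048]
  rect mm [534.4 322.6] [ 96.6 102.8] 15.69
handle 143 med [0.4311 0.2935 0.0417]
  rect mm [431.2 294.2] [75.5 17.3] 15.61
farboard 246 med [ 0.5709 -0.3212  0.1044]
  rect mm [ 571.6 -324.9] [150.9   9.6] 79.12
nearboard 174 med [ 0.5033 -0.3101  0.0853]
  rect mm [ 502.8 -312.5] [131.7  10.1] 79.04
rack 317 med [ 0.5288 -0.2843  0.0366]
  rect mm [ 538.7 -316.4] [146.1 104.8] 79.02
a [0.0842921  0.10503792 0.1069838 ]
b [0.03987049 0.08477486 0.08699539]
```

View pics/c0.png

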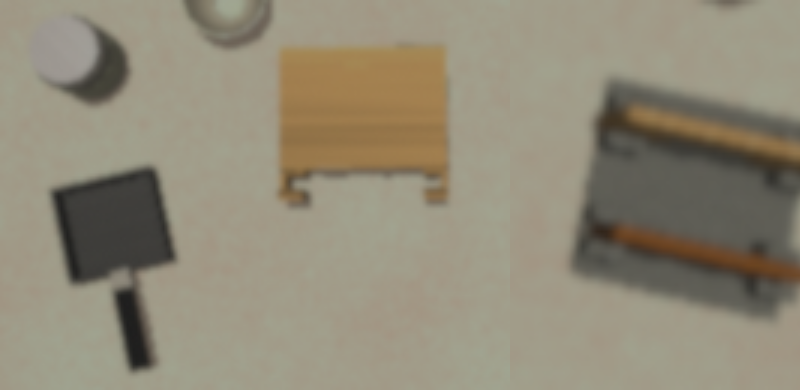

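```bash
cat >> h.py <<'E'
def plan(steps,grip):
    """steps: list of (xyz, toolx_yaw_deg, nrows); prints rows assuming ideal tracking"""
    s=bot.observe();p=np.array(s['tool_pos']);M=R.from_euler('xyz',s['tcp_rot'])
    print('t',round(s['t'],2),'tcp',np.round(p,4),'toolx yaw',np.degrees(np.arctan2(*M.as_matrix()[[1,0],0])).round(2),'tilt',M.as_matrix()[2].round(3),'F',np.round(s['force'],1),'gap',round(s['finger_gap'],3))
    for xyz,yaw,n in steps:
        c,d=np.cos(np.radians(yaw)),np.sin(np.radians(yaw))
        T=R.from_matrix(np.array([[c,0,-d],[d,0,c],[0,-1,0]])); xyz=np.array(xyz)
        for i in range(n):
            k=n-i; rv=(M.inv()*T).as_rotvec()/k; sh=M.inv().apply((xyz-p)/k)
            print([grip]+sh.round(4).tolist()+np.degrees(rv).round(1).tolist())
            p=p+(xyz-p)/k; M=M*R.from_rotvec(rv)
E
python3 -c "
from h import *
plan([((.419,.291,.13),105.6,7),((.419,.291,.03),105.6,2)],.0918)"
```

```text
t 0.1 tcp [0.2894 0.5813 0.2258] toolx yaw 63.55 tilt [-0.002 -1.     0.   ] F [-0.5  0.3  0.2] gap 1.0
[0.0918, -0.0289, 0.0137, -0.0351, -0.0, -6.0, -0.0]
[0.0918, -0.0324, 0.0137, -0.0318, -0.0, -6.0, -0.0]
[0.0918, -0.0355, 0.0137, -0.0283, -0.0, -6.0, -0.0]
[0.0918, -0.0383, 0.0137, -0.0244, -0.0, -6.0, -0.0]
[0.0918, -0.0406, 0.0137, -0.0203, -0.0, -6.0, -0.0]
[0.0918, -0.0425, 0.0137, -0.0159, -0.0, -6.0, -0.0]
[0.0918, -0.044, 0.0137, -0.0114, -0.0, -6.0, -0.0]
[0.0918, 0.0, 0.05, 0.0, -0.0, -0.0, -0.0]
[0.0918, 0.0, 0.05, 0.0, -0.0, -0.0, -0.0]
```

Call:
servo_tool(rows=[[[0.0918, -0.029, 0.014, -0.035, 0, -6, 0], [0.0918, -0.032, 0.014, -0.032, 0, -6, 0], [0.0918, -0.0355, 0.014, -0.028, 0, -6, 0], [0.0918, -0.038, 0.014, -0.024, 0, -6, 0], [0.0918, -0.04, 0.014, -0.02, 0, -6, 0]]])

```text
t: 0.72
tool_pos: [0.3813, 0.3742, 0.1526]
tcp_rot: [-1.568, -0.001, 1.658]
force: [0.8, -0.5, -0.9]
finger_gap: 1.002
```

Call:
servo_tool(rows=[[[0.0918, -0.0425, 0.014, -0.016, 0, -6, 0], [0.0918, -0.044, 0.014, -0.011, 0, -6, 0], [0.0918, 0, 0, 0, 0, 0, 0]]])

```text
t: 1.1
tool_pos: [0.4218, 0.2835, 0.1213]
tcp_rot: [-1.564, 0.002, 1.868]
force: [-0.7, 1.1, 0.4]
finger_gap: 1.001
```

```bash
python3 -c "
from h import *
f=grab('wrist','w1.png'); np.save('w1.npy',cloud(f)); print(f['W'].round(3).tolist())
plan([((.419,.291,.06),105.6,3),((.419,.291,.014),105.6,2)],.0918)"
```

```text
[[-0.294, 0.911, 0.289, 0.342], [0.956, 0.28, 0.087, 0.259], [-0.002, 0.302, -0.953, 0.279], [0.0, 0.0, 0.0, 1.0]]
t 1.15 tcp [0.4212 0.2863 0.1221] toolx yaw 107.12 tilt [ 0.    -1.     0.006] F [-1.   0.6 -0.1] gap 1.0
[0.0918, 0.0017, 0.0207, 0.0001, -0.1, 0.5, 0.0]
[0.0918, 0.0017, 0.0207, 0.0002, -0.1, 0.5, 0.0]
[0.0918, 0.0017, 0.0207, 0.0002, -0.1, 0.5, 0.0]
[0.0918, 0.0, 0.023, 0.0, 0.0, -0.0, -0.0]
[0.0918, 0.0, 0.023, 0.0, 0.0, -0.0, -0.0]
```

View pics/w1.png

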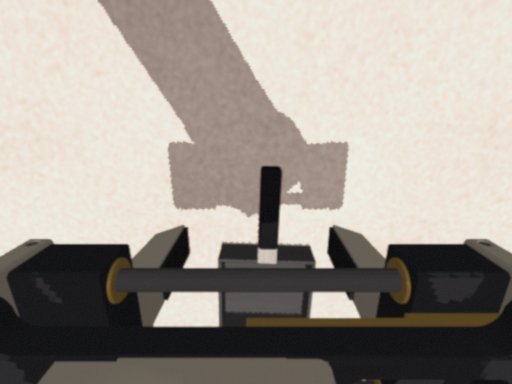

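The wrist view shows the handle, columns 260–279, running between the open fingers (188 and 328). I'll descend and grip.

Call:
servo_tool(rows=[[[0.0918, 0.003, 0.03, 0, 0, 0.8, 0], [0.0918, 0.002, 0.03, 0, 0, 0.7, 0], [0.0918, 0, 0.03, 0, 0, 0, 0], [0.0918, 0, 0.015, 0, 0, 0, 0], [0.0918, 0, 0, 0, 0, 0, 0]]], grip_force=25)

```text
t: 1.78
tool_pos: [0.4185, 0.2997, 0.0168]
tcp_rot: [-1.57, -0.006, 1.846]
force: [-0.0, -0.4, 0.6]
finger_gap: 1.002
```

```bash
python3 -c "
from h import *
plan([((.419,.291,.014),105.6,1)],.0918)
f=grab('wrist','w2.png')"
```

```text
t 1.77 tcp [0.4185 0.2997 0.0168] toolx yaw 105.8 tilt [ 0.006 -1.     0.   ] F [-0.  -0.4  0.6] gap 1.002
[0.0918, -0.0085, 0.0028, 0.0019, -0.0, 0.2, 0.3]
```

View pics/w2.png

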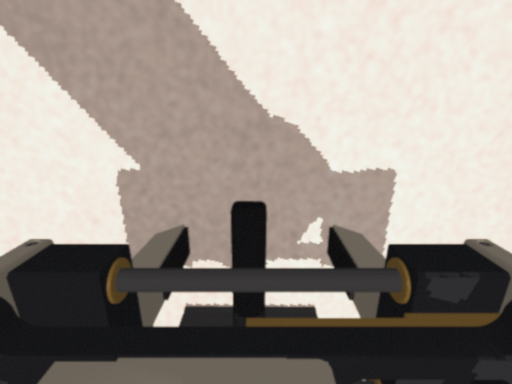

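The handle, columns 232–266, sits well between the fingers, slightly left of centre. I'll correct for that and close.

Call:
servo_tool(rows=[[[0.03, -0.007, 0.003, 0, 0, 0, 0], [0, 0, 0, 0, 0, 0, 0], [0, 0, 0, 0, 0, 0, 0], [0, 0, 0, 0, 0, 0, 0]]], grip_force=25)

```text
t: 2.33
tool_pos: [0.4231, 0.294, 0.0172]
tcp_rot: [-1.577, -0.007, 1.845]
force: [-0.2, -0.0, -0.5]
finger_gap: 0.613
```

```bash
python3 - <<'E'
from h import *
plan([],0)
f=grab('top','t2.png');img=cv2.imread('pics/t2.png');P=cloud(f);z=P[...,2]
m=np.zeros(z.shape,bool);m[182:226,120:175]=True;m&=cv2.cvtColor(img,cv2.COLOR_BGR2HSV)[...,2]<75
r=cv2.minAreaRect(P[m][:,:2].astype(np.float32)*1000);print(r)
# bay, from back edge & shelf sides, average over z=0.062 points
k=np.zeros(z.shape,bool);k[138:205,195:270]=True
q=P[k&(z>.056)&(z<.068)]; lip=P[k&(z>.064)]
yy=q[:,1]; 
pts=[]
for a in np.arange(0.0,.14,.01):
    s=q[abs(q[:,1]-a)<.005]
    if len(s)>5: pts.append((a,s[:,0].max()))
pts=np.array(pts);print('back edge',np.polyfit(pts[:,0],pts[:,1],1).round(4),pts.round(3).tolist())
pl=[];pr=[]
for x in np.arange(.61,.72,.01):
    s=q[abs(q[:,0]-x)<.005]
    pl.append((x,s[:,1].max()));pr.append((x,s[:,1].min()))
for p in (pl,pr): p=np.array(p);c=np.polyfit(p[:,0],p[:,1],1);print('side',c.round(4),np.polyval(c,.65).round(4))
s=lip;print('lip',len(s),s.min(0),s.max(0))
E
```

```text
t 2.33 tcp [0.4231 0.294  0.0172] toolx yaw 105.74 tilt [ 0.007 -1.    -0.006] F [-0.2 -0.  -0.5] gap 0.613
((522.981689453125, 300.94073486328125), (128.78176879882812, 138.13604736328125), 14.700067520141602)
back edge [-0.0301  0.7237] [[0.0, 0.724], [0.01, 0.724], [0.02, 0.723], [0.03, 0.723], [0.04, 0.722], [0.05, 0.722], [0.06, 0.721], [0.07, 0.721], [0.08, 0.721], [0.09, 0.722], [0.1, 0.72], [0.11, 0.72], [0.12, 0.72], [0.13, 0.72], [0.14, 0.72]]
side [0.0414 0.1248] 0.1517
side [ 0.0282 -0.0326] -0.0143
lip 484 [ 0.5639662  -0.01916428  0.06400488] [0.72306907 0.15143125 0.07809149]
```

View pics/t2.png

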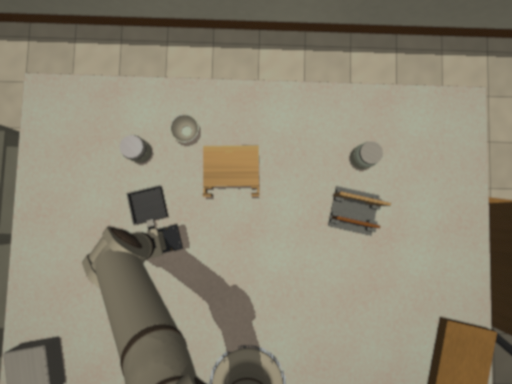

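The fingers are still closing. The bay is near (0.649, 0.069) with yaw about 1.9°. I'll finish the grip.

Call:
servo_tool(rows=[[[0, 0, 0, 0, 0, 0, 0], [0, 0, 0, 0, 0, 0, 0], [0, 0, 0, 0, 0, 0, 0], [0, 0, 0, 0, 0, 0, 0], [0, 0, 0, 0, 0, 0, 0]]], grip_force=30)

```text
t: 3.0
tool_pos: [0.4231, 0.2942, 0.0173]
tcp_rot: [-1.577, -0.007, 1.846]
force: [0.0, 0.2, 0.1]
finger_gap: 0.214
```

```bash
python3 -c "
from h import *
plan([((.395,.255,.0175),91.9,4),((.393,.066,.0175),91.9,6)],0)"
```

```text
t 3.0 tcp [0.4231 0.2942 0.0173] toolx yaw 105.76 tilt [ 0.007 -1.    -0.006] F [0.  0.2 0.1] gap 0.214
[0, -0.0075, -0.0002, 0.0094, 0.1, 3.5, 0.1]
[0, -0.0081, -0.0001, 0.009, 0.1, 3.5, 0.1]
[0, -0.0086, -0.0001, 0.0085, 0.1, 3.5, 0.1]
[0, -0.0091, -0.0001, 0.0079, 0.1, 3.5, 0.1]
[0, -0.0315, 0.0, 0.0014, 0.0, -0.0, -0.0]
[0, -0.0315, 0.0, 0.0014, 0.0, -0.0, -0.0]
[0, -0.0315, 0.0, 0.0014, 0.0, -0.0, -0.0]
[0, -0.0315, 0.0, 0.0014, 0.0, -0.0, -0.0]
[0, -0.0315, 0.0, 0.0014, 0.0, -0.0, -0.0]
[0, -0.0315, 0.0, 0.0014, 0.0, -0.0, -0.0]
```

Handle gripped at 0.214, which is 19.7 mm.

Call:
servo_tool(rows=[[[0, -0.0075, 0, 0.0095, 0.1, 3.5, 0.1], [0, -0.008, 0, 0.009, 0.1, 3.5, 0.1], [0, -0.0085, 0, 0.0085, 0.1, 3.5, 0.1], [0, -0.009, 0, 0.008, 0.1, 3.5, 0.1], [0, 0, 0, 0, 0, 0, 0]]])

```text
t: 3.62
tool_pos: [0.3948, 0.2576, 0.0173]
tcp_rot: [-1.572, -0.005, 1.599]
force: [-1.9, -2.3, 0.1]
finger_gap: 0.215
```

Call:
servo_tool(rows=[[[0, -0.03, 0, 0.002, 0, 0, 0], [0, -0.03, 0, 0.002, 0, 0, 0], [0, -0.03, 0, 0.002, 0, 0, 0], [0, -0.03, 0, 0.002, 0, 0, 0], [0, -0.03, 0, 0.002, 0, 0, 0]]])

```text
t: 4.25
tool_pos: [0.395, 0.1138, 0.0174]
tcp_rot: [-1.581, -0.015, 1.62]
force: [-0.2, 3.4, 0.4]
finger_gap: 0.215
```

```bash
python3 -c "
from h import *
plan([((.393,.066,.0175),91.9,2)],0)
f=grab('top','t3.png')"
```

```text
t 4.25 tcp [0.395  0.1138 0.0174] toolx yaw 92.85 tilt [ 0.015 -1.    -0.011] F [-0.2  3.4  0.4] gap 0.215
[0, -0.0238, -0.0004, 0.0022, 0.3, 0.5, 0.4]
[0, -0.0238, -0.0002, 0.002, 0.3, 0.5, 0.4]
```

View pics/t3.png

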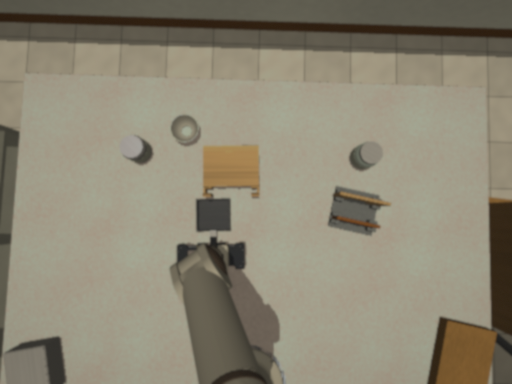

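The pan at (213,215) is straight in front of the bay, about 18 px left of its centreline (231). I'll move it across and measure.

Call:
servo_tool(rows=[[[0, -0.024, 0, 0.002, 0.3, 0.5, 0.4], [0, -0.024, 0, 0.002, 0.3, 0.5, 0.4], [0, 0, 0, 0, 0, 0, 0]]])

```text
t: 4.68
tool_pos: [0.3948, 0.0619, 0.0173]
tcp_rot: [-1.572, 0.0, 1.601]
force: [-1.1, -3.3, 1.8]
finger_gap: 0.213
```

```bash
python3 - <<'E'
from h import *
plan([],0)
f=grab('top','t4.png');im=cv2.cvtColor(cv2.imread('pics/t4.png'),cv2.COLOR_BGR2HSV)
m=np.zeros(im.shape[:2],np.uint8);m[198:232,205:260]=(im[198:232,205:260,2]<75)
m=cv2.morphologyEx(m,cv2.MORPH_OPEN,np.ones((7,7)))
print(np.argwhere(m).min(0),np.argwhere(m).max(0))
c=max(cv2.findContours(m,0,2)[0],key=cv2.contourArea)
# dark rim edges: cast onto mid heights
for z in (0,.034):
    print(z,cv2.minAreaRect((ray(f,c[:,0],z)[:,:2]*1000).astype(np.float32)))
# bay lips / arms: inner faces at x just in front
P=cloud(f);z=P[...,2];k=np.zeros(z.shape,bool);k[185:202,195:270]=True
q=P[k&(z>.06)]
for lo,hi in((.56,.585),(.585,.605)):
  s=np.sort(q[(q[:,0]>lo)&(q[:,0]<hi)][:,1]);g=np.diff(s).argmax();print('arms y',lo,s[0],s[g],s[g+1],s[-1])
print('lip front x',q[:,0].min(), 'z',q[:,2].max())
E
```

```text
t 4.67 tcp [0.3948 0.0619 0.0173] toolx yaw 91.74 tilt [-0.    -1.    -0.001] F [-1.1 -3.3  1.8] gap 0.213
[200 216] [230 246]
0 ((510.0018310546875, 65.77957916259766), (94.04362487792969, 94.73161315917969), 1.6894738674163818)
0.034 ((510.25042724609375, 63.987342834472656), (91.35398864746094, 92.02235412597656), 1.6894510984420776)
arms y 0.56 -0.019183935605365007 0.004833235721581508 0.1256800525513152 0.14851413327858815
arms y 0.585 -0.018987346397100254 0.09529983405735365 0.1045492687636151 0.14918916702829635
lip front x 0.5639866283682948 z 0.07751537158234334
```

```bash
python3 -c "
import cv2
i=cv2.imread('pics/t4.png')[135:270,180:290];cv2.imwrite('pics/t4c.png',cv2.resize(i,None,fx=4.4,fy=4.4))"
```

```text
(no output)
```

View pics/t4c.png

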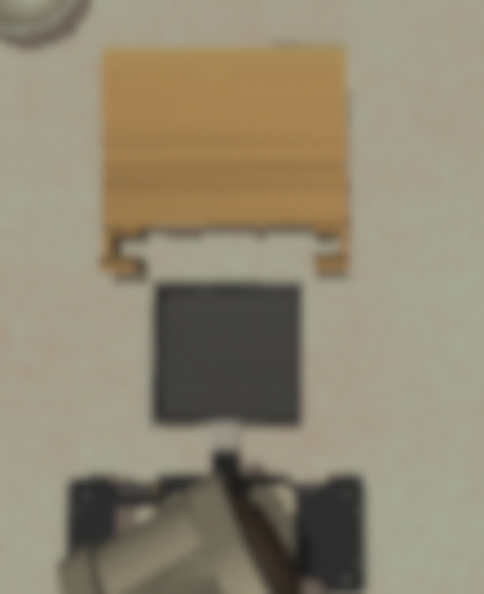

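The pan sits within about 2 mm of the mouth's centreline and is parallel to it: lip inner edges 144/316, pan edges 152/300 in the crop. I'll push it in.

Call:
servo_tool(rows=[[[0, -0.001, 0, -0.02, 0, 0, 0], [0, 0, 0, -0.025, 0, 0, 0], [0, 0, 0, -0.025, 0, 0, 0], [0, 0, 0, -0.015, 0, 0, 0], [0, 0, 0, 0, 0, 0, 0]]])

```text
t: 5.35
tool_pos: [0.4659, 0.0687, 0.0148]
tcp_rot: [-1.543, 0.006, 1.611]
force: [3.8, -3.0, 3.6]
finger_gap: 0.214
```

```bash
python3 - <<'E'
from h import *
plan([],0)
f=grab('top','t5.png')
i=f['color'][135:270,180:290,::-1];cv2.imwrite('pics/t5c.png',cv2.resize(i,None,fx=4.4,fy=4.4))
E
```

```text
t 5.35 tcp [0.4659 0.0687 0.0148] toolx yaw 92.29 tilt [-0.006 -1.     0.027] F [ 3.8 -3.   3.6] gap 0.214
```

View pics/t5c.png

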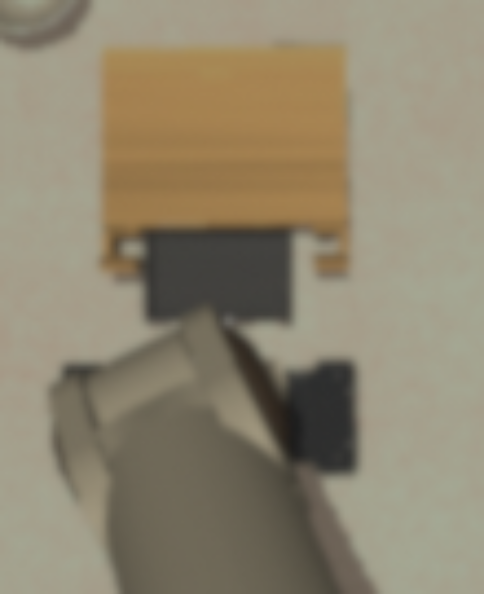

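The pan drifted about 6 mm to +y and now lies near the left lip (edges 146–292 against lips 144/316). The tool has also tilted slightly. I'll correct both before going on.

```bash
python3 -c "
from h import *
plan([((.4665,.0625,.0165),91.9,1),((.4665+.07,.0650,.017),91.9,4)],0)"
```

```text
t 5.4 tcp [0.4659 0.0687 0.0149] toolx yaw 92.28 tilt [-0.005 -1.     0.027] F [ 0.7 -3.7  3.5] gap 0.216
[0, -0.0062, -0.0016, -0.0003, -1.5, 0.4, -0.3]
[0, 0.0, -0.0001, -0.0175, 0.0, 0.0, 0.0]
[0, 0.0, -0.0001, -0.0175, 0.0, 0.0, 0.0]
[0, 0.0, -0.0001, -0.0175, 0.0, 0.0, 0.0]
[0, 0.0, -0.0001, -0.0175, 0.0, 0.0, 0.0]
```

Call:
servo_tool(rows=[[[0, -0.0065, -0.0015, 0, -1.5, 0.4, -0.3], [0, 0, 0, 0, 0, 0, 0]]])

```text
t: 5.65
tool_pos: [0.4653, 0.0635, 0.0159]
tcp_rot: [-1.57, -0.001, 1.606]
force: [-0.6, -2.5, 0.8]
finger_gap: 0.215
```

```bash
python3 - <<'E'
from h import *
f=grab('top','t6.png')
i=f['color'][135:270,180:290,::-1];cv2.imwrite('pics/t6c.png',cv2.resize(i,None,fx=4.4,fy=4.4))
plan([((.4665,.0625,.0165),91.9,1),((.4665+.07,.0650,.017),91.9,4)],0)
E
```

```text
t 5.7 tcp [0.4653 0.0637 0.016 ] toolx yaw 91.99 tilt [ 0.001 -1.     0.001] F [-0.9 -1.   1.4] gap 0.214
[0, -0.0012, -0.0005, -0.0011, -0.0, 0.1, 0.0]
[0, 0.0, -0.0001, -0.0175, -0.0, 0.0, 0.0]
[0, 0.0, -0.0001, -0.0175, -0.0, 0.0, 0.0]
[0, 0.0, -0.0001, -0.0175, -0.0, 0.0, -0.0]
[0, 0.0, -0.0001, -0.0175, -0.0, 0.0, -0.0]
```

View pics/t6c.png

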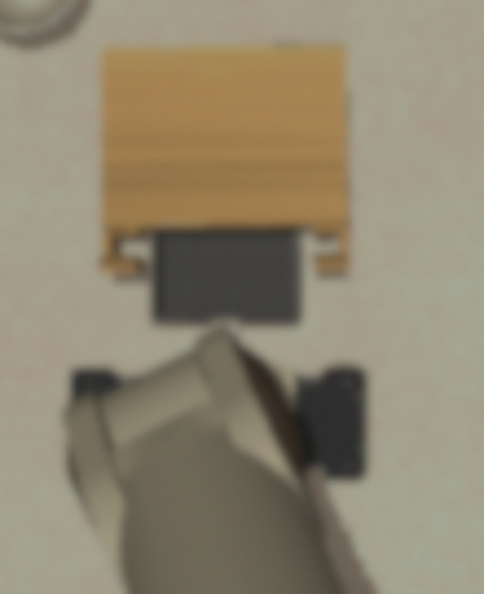

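It's now about 2.5 mm to +y. I'll advance with a small counter-drift.

Call:
servo_tool(rows=[[[0, -0.003, 0, -0.01, -0.2, 0, 0], [0, -0.001, 0, -0.016, -0.3, 0, 0], [0, -0.001, 0, -0.016, -0.3, 0, 0], [0, -0.001, 0, -0.01, -0.3, 0, 0], [0, 0, 0, 0, 0, 0, 0]]])

```text
t: 6.32
tool_pos: [0.5062, 0.0613, 0.0152]
tcp_rot: [-1.568, 0.002, 1.611]
force: [2.4, -2.5, 3.0]
finger_gap: 0.217
```

```bash
python3 - <<'E'
from h import *
f=grab('top','t7.png')
i=f['color'][135:270,180:290,::-1];cv2.imwrite('pics/t7c.png',cv2.resize(i,None,fx=4.4,fy=4.4))
plan([((.536,.0635,.0165),91.9,2)],0)
E
```

```text
t 6.38 tcp [0.5062 0.0613 0.0152] toolx yaw 92.31 tilt [-0.002 -1.     0.003] F [-0.8 -1.1  3.6] gap 0.215
[0, 0.0005, -0.0007, -0.0149, -0.1, 0.2, -0.0]
[0, 0.0005, -0.0007, -0.0149, -0.1, 0.2, -0.0]
```

View pics/t7c.png

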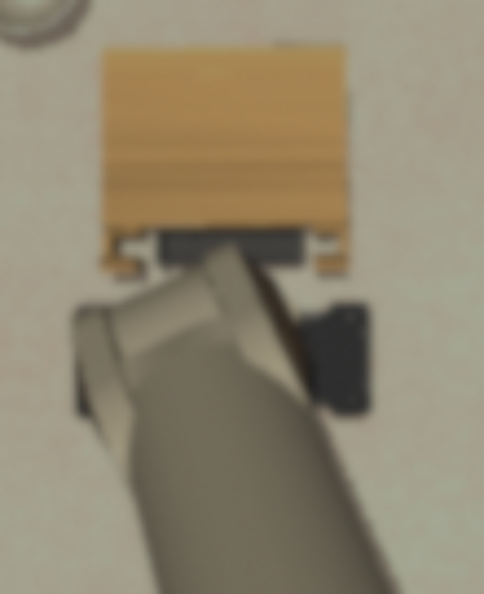

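The pan is centred (159–305 against lips 144/316), with its rear edge at row 266. About 33 mm remain.

Call:
servo_tool(rows=[[[0, 0, -0.001, -0.013, -0.2, 0.2, 0], [0, -0.001, 0, -0.013, -0.2, 0, 0], [0, -0.001, 0, -0.009, -0.2, 0, 0], [0, 0, 0, 0, 0, 0, 0]]])

```text
t: 6.88
tool_pos: [0.5361, 0.0617, 0.0153]
tcp_rot: [-1.567, 0.002, 1.61]
force: [0.2, -1.8, 4.6]
finger_gap: 0.213
```

```bash
python3 - <<'E'
from h import *
f=grab('top','t8.png');g=grab('side','s8.png')
i=cv2.resize(f['color'][135:270,180:290,::-1],None,fx=3.6,fy=3.6)
j=cv2.resize(g['color'][110:230,170:320,::-1],(400,320));j=cv2.copyMakeBorder(j,0,i.shape[0]-320,0,0,0)
cv2.imwrite('pics/t8c.png',np.hstack([i,j]))
plan([((.54,.0625,.0165),91.9,1)],0)
E
```

```text
t 6.97 tcp [0.5362 0.0617 0.0154] toolx yaw 92.26 tilt [-0.002 -1.     0.003] F [-0.4 -1.3  4.2] gap 0.21
[0, 0.0006, -0.0011, -0.0038, -0.2, 0.4, -0.1]
```

View pics/t8c.png

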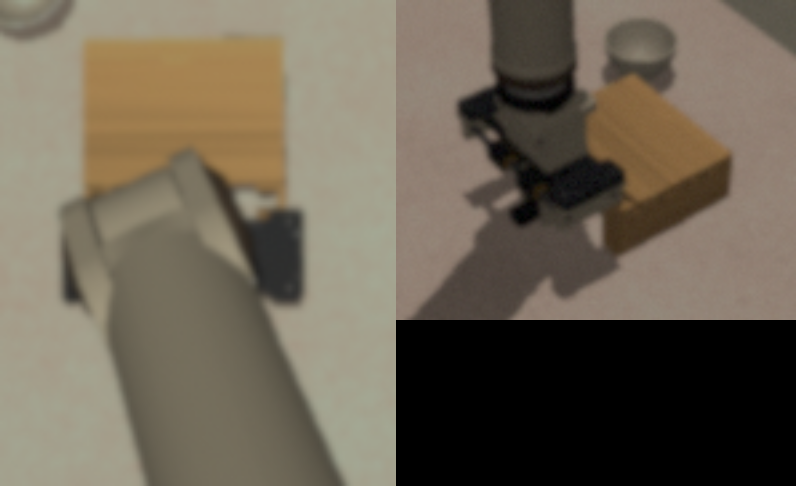

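The pan is under the shelf, and its dark edge is just hidden at the shelf line (row ~188). I'll push about 6 mm more, then release slowly.

Call:
servo_tool(rows=[[[0, 0, -0.001, -0.006, -0.2, 0.3, 0], [0, 0, 0, -0.002, 0, 0, 0], [0, 0, 0, 0, 0, 0, 0], [0.05, 0, 0, 0, 0, 0, 0], [0.05, 0, 0, 0, 0, 0, 0]]])

```text
t: 7.6
tool_pos: [0.5433, 0.0626, 0.0156]
tcp_rot: [-1.569, 0.002, 1.605]
force: [0.4, 0.0, 0.8]
finger_gap: 0.384
```

Call:
servo_tool(rows=[[[0.05, 0, 0, 0, 0, 0, 0], [0.05, 0, -0.03, 0, 0, 0, 0], [0.05, 0, -0.05, 0, 0, 0, 0], [0.05, 0, -0.05, 0.03, 0, 0, 0], [0.05, 0, -0.03, 0.06, 0, 0, 0]]])

```text
t: 8.22
tool_pos: [0.4588, 0.0604, 0.1764]
tcp_rot: [-1.57, -0.001, 1.605]
force: [-0.0, -0.4, 1.6]
finger_gap: 0.548
```

```bash
python3 - <<'E'
from h import *
f=grab('top','t9.png');g=grab('wrist','w9.png')
i=cv2.resize(f['color'][135:270,180:290,::-1],None,fx=2.8,fy=2.8)
j=cv2.resize(g['color'][...,::-1],(480,360));h=max(len(i),360)
i=cv2.copyMakeBorder(i,0,h-len(i),0,0,0);j=cv2.copyMakeBorder(j,0,h-360,0,0,0)
cv2.imwrite('pics/t9c.png',np.hstack([i,j]))
plan([],0.05)
E
```

```text
t 8.32 tcp [0.4535 0.0596 0.1764] toolx yaw 92.04 tilt [-0.003 -1.     0.005] F [ 1.8 -0.4 -0.3] gap 0.546
```

View pics/t9c.png

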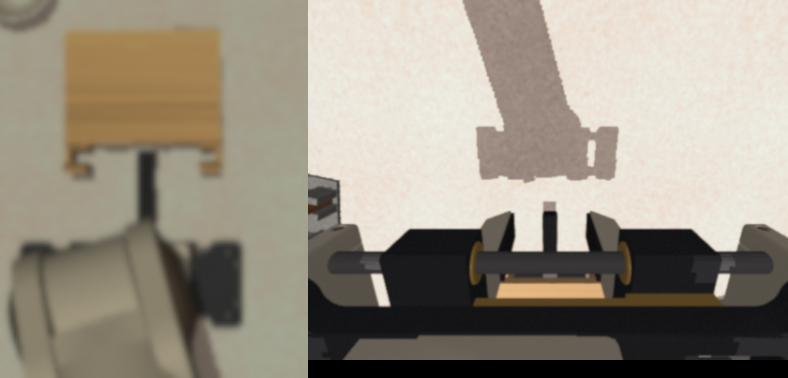

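The handle protrudes on the mouth's centreline (147 against 145.5 px). Next is the gate.

```bash
python3 - <<'E'
from h import *
print(np.round(bot.observe()['joint_positions'],2))
plan([((.572,-.325,.2),169.1,8)],0.06)
plan([((.572,-.325,.2),-10.9,10)],0.06)
E
```

```text
[ 0.25  0.23 -0.49  2.06  0.14  0.89  1.28]
t 8.32 tcp [0.4535 0.0596 0.1764] toolx yaw 92.04 tilt [-0.003 -1.     0.005] F [ 1.8 -0.4 -0.3] gap 0.546
[0.06, -0.0486, -0.0029, -0.0131, -0.0, -9.6, 0.0]
[0.06, -0.0501, -0.0029, -0.0048, -0.0, -9.6, 0.0]
[0.06, -0.0502, -0.0029, 0.0037, -0.0, -9.6, 0.0]
[0.06, -0.0489, -0.0029, 0.012, -0.0, -9.6, 0.0]
[0.06, -0.0462, -0.0029, 0.02, -0.0, -9.6, 0.0]
[0.06, -0.0422, -0.0029, 0.0275, -0.0, -9.6, 0.0]
[0.06, -0.037, -0.0029, 0.0341, -0.0, -9.6, 0.0]
[0.06, -0.0307, -0.0029, 0.0398, -0.0, -9.6, 0.0]
t 8.32 tcp [0.4535 0.0596 0.1764] toolx yaw 92.04 tilt [-0.003 -1.     0.005] F [ 1.8 -0.4 -0.3] gap 0.546
[0.06, -0.0389, -0.0023, -0.0105, -0.0, 10.3, -0.0]
[0.06, -0.0364, -0.0023, -0.0172, -0.0, 10.3, -0.0]
[0.06, -0.0327, -0.0023, -0.0235, -0.0, 10.3, -0.0]
[0.06, -0.028, -0.0024, -0.0289, -0.0, 10.3, -0.0]
[0.06, -0.0224, -0.0024, -0.0335, -0.0, 10.3, -0.0]
[0.06, -0.016, -0.0024, -0.0369, -0.0, 10.3, -0.0]
[0.06, -0.0092, -0.0024, -0.0392, -0.0, 10.3, -0.0]
[0.06, -0.002, -0.0024, -0.0402, -0.0, 10.3, -0.0]
[0.06, 0.0052, -0.0024, -0.0399, -0.0, 10.3, -0.0]
[0.06, 0.0123, -0.0024, -0.0383, -0.0, 10.3, -0.0]
```

Call:
servo_tool(rows=[[[0.06, -0.039, -0.003, -0.01, 0, 10.3, 0], [0.06, -0.036, -0.003, -0.017, 0, 10.3, 0], [0.06, -0.033, -0.003, -0.0235, 0, 10.3, 0], [0.06, -0.028, -0.003, -0.029, 0, 10.3, 0], [0.06, -0.022, -0.003, -0.0335, 0, 10.3, 0]]])

```text
t: 8.95
tool_pos: [0.5141, -0.1355, 0.1933]
tcp_rot: [-1.575, 0.002, 0.688]
force: [-0.1, 0.2, 0.8]
finger_gap: 0.65
```

Call:
servo_tool(rows=[[[0.06, -0.016, -0.003, -0.037, 0, 10.3, 0], [0.06, -0.009, -0.003, -0.039, 0, 10.3, 0], [0.06, -0.002, -0.003, -0.04, 0, 10.3, 0], [0.06, 0.005, -0.003, -0.04, 0, 10.3, 0]]])

```text
t: 9.45
tool_pos: [0.5592, -0.2964, 0.2044]
tcp_rot: [-1.577, -0.002, -0.055]
force: [0.3, -0.3, -0.3]
finger_gap: 0.653
```

```bash
python3 - <<'E'
from h import *
f=grab('top','t10.png');P=cloud(f)
i=cv2.resize(f['color'][135:270,180:290,::-1],None,fx=4.4,fy=4.4);cv2.imwrite('pics/t10c.png',i)
im=f['color'].max(2)
m=np.zeros(im.shape,np.uint8);m[185:245,218:245]=(im[185:245,218:245]<75)
n,l,s,_=cv2.connectedComponentsWithStats(m);k=1+s[1:,4].argmax();ys,xs=np.where(l==k)
c=[(xs[ys>=ys.max()-3].mean(),ys.max()+1),(xs[ys<=ys.min()+3].mean(),ys.min())];print(c,'handle tip, mouth end',ray(f,c,.042).round(4))
plan([((.572,-.325,.2),-10.9,3)],0.06)
E
```

```text
[(np.float64(232.0), np.int64(215)), (np.float64(232.0), np.int64(190))] handle tip, mouth end [[0.5103 0.0604 0.042 ]
 [0.5862 0.063  0.042 ]]
t 9.5 tcp [ 0.5594 -0.3039  0.205 ] toolx yaw -3.9 tilt [ 0.004 -1.    -0.011] F [ 1.8 -6.8  0.7] gap 0.651
[0.06, 0.0047, 0.0018, -0.0067, 0.2, 2.3, 0.1]
[0.06, 0.0049, 0.0017, -0.0065, 0.2, 2.3, 0.1]
[0.06, 0.0052, 0.0017, -0.0063, 0.2, 2.3, 0.1]
```

View pics/t10c.png

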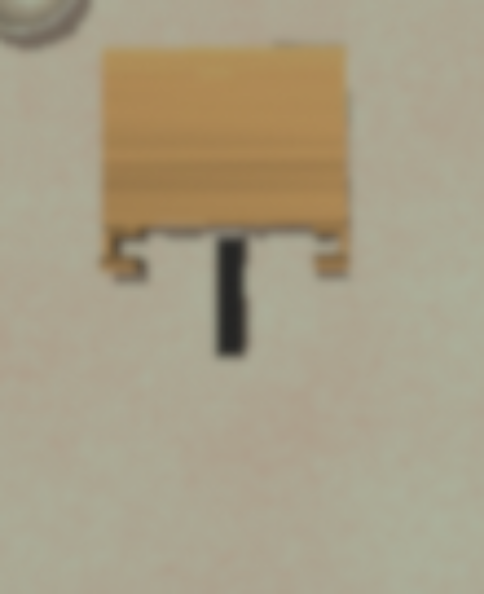

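The handle is clear and centred (cols 217–245, tip at row 355 in the crop). The tip is 89 mm in front of the shelf edge, so the pan is about 5 mm past home. I'll move over the gate and look.

Call:
servo_tool(rows=[[[0.06, 0.005, 0.015, -0.007, 0.2, 2.3, 0], [0.06, 0.005, 0.015, -0.0065, 0.2, 2.3, 0], [0.06, 0.005, 0.015, -0.006, 0.2, 2.3, 0], [0.06, 0, 0, 0, 0, 0, 0]]])

```text
t: 10.0
tool_pos: [0.5724, -0.325, 0.1537]
tcp_rot: [-1.569, -0.0, -0.193]
force: [0.2, -0.1, 0.3]
finger_gap: 0.651
```

```bash
python3 - <<'E'
from h import *
f=grab('wrist','w11.png');P=cloud(f);z=P[...,2]
m=(z>.098)&(z<.112);p=P[m];p=p[(abs(p[:,0]-.572)<.04)&(abs(p[:,1]+.325)<.09)]
print(len(p),p.mean(0),cv2.minAreaRect(p[:,:2].astype(np.float32)*1000))
plan([((.572,-.325,.1),-10.9,2)],0.06)
E
```

```text
1626 [ 0.57237115 -0.30879098  0.10535915] ((571.0203247070312, -314.6505126953125), (127.8846206665039, 8.594660758972168), 79.08837127685547)
t 10.05 tcp [ 0.5729 -0.3247  0.1546] toolx yaw -11.02 tilt [ 0.001 -1.     0.002] F [-0.1  0.4 -0.4] gap 0.655
[0.06, -0.0005, 0.0273, -0.0003, -0.1, -0.1, 0.0]
[0.06, -0.0004, 0.0273, -0.0003, -0.1, -0.1, 0.0]
```

View pics/w11.png

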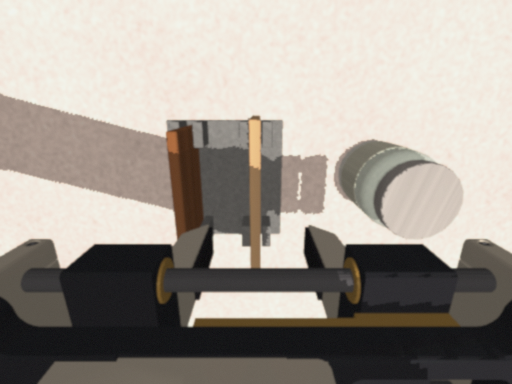

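The gate (cols 249–261) is centred between the fingers. The cutting board is clear at the left and the jar at the right. I'll descend to TCP z ≈ 0.075 and close.

Call:
servo_tool(rows=[[[0.05, -0.001, 0.03, 0, 0, 0, 0], [0.05, 0, 0.03, 0, 0, 0, 0], [0.03, 0, 0.02, 0, 0, 0, 0], [0, 0, 0, 0, 0, 0, 0], [0, 0, 0, 0, 0, 0, 0]]], grip_force=30)

```text
t: 10.68
tool_pos: [0.5757, -0.3224, 0.0766]
tcp_rot: [-1.569, -0.008, -0.187]
force: [0.7, -0.8, 0.1]
finger_gap: 0.267
```

Call:
servo_tool(rows=[[[0, 0, 0, 0, 0, 0, 0], [0, 0, 0, 0, 0, 0, 0], [0, 0, 0, 0, 0, 0, 0]]])

```text
t: 11.05
tool_pos: [0.5724, -0.3221, 0.0778]
tcp_rot: [-1.568, -0.002, -0.188]
force: [-1.5, 0.4, -1.9]
finger_gap: 0.098
```

```bash
python3 -c "
from h import *
plan([],0)"
```

```text
t 11.05 tcp [ 0.5724 -0.3221  0.0778] toolx yaw -10.77 tilt [ 0.002 -1.     0.003] F [-1.5  0.4 -1.9] gap 0.098
```

Gripped at 9.0 mm. Lifting straight up.

Call:
servo_tool(rows=[[[0, 0, -0.02, 0, 0, 0, 0], [0, 0, -0.04, 0, 0, 0, 0], [0, 0, -0.045, 0, 0, 0, 0], [0, 0, -0.03, 0, 0, 0, 0], [0, 0, 0, 0, 0, 0, 0]]])

```text
t: 11.68
tool_pos: [0.5761, -0.3239, 0.2251]
tcp_rot: [-1.571, -0.014, -0.187]
force: [0.4, -0.4, -1.9]
finger_gap: 0.098
```

```bash
python3 -c "
from h import *
plan([((.582,.064,.235),1.9,8)],0)"
```

```text
t 11.68 tcp [ 0.5761 -0.3239  0.2251] toolx yaw -10.74 tilt [ 0.014 -1.    -0.   ] F [ 0.4 -0.4 -1.9] gap 0.098
[0, -0.0083, -0.0014, 0.0478, 0.0, -1.6, 0.1]
[0, -0.007, -0.0013, 0.048, 0.0, -1.6, 0.1]
[0, -0.0056, -0.0013, 0.0482, 0.0, -1.6, 0.1]
[0, -0.0043, -0.0013, 0.0483, 0.0, -1.6, 0.1]
[0, -0.003, -0.0013, 0.0484, 0.0, -1.6, 0.1]
[0, -0.0017, -0.0013, 0.0485, 0.0, -1.6, 0.1]
[0, -0.0003, -0.0013, 0.0485, 0.0, -1.6, 0.1]
[0, 0.001, -0.0012, 0.0485, 0.0, -1.6, 0.1]
```

Call:
servo_tool(rows=[[[0, -0.008, -0.001, 0.04, 0, -1.6, 0.1], [0, -0.007, -0.001, 0.048, 0, -1.6, 0.1], [0, -0.0055, -0.001, 0.048, 0, -1.6, 0.1], [0, -0.004, -0.001, 0.048, 0, -1.6, 0.1], [0, -0.003, -0.001, 0.048, 0, -1.6, 0.1]]])

```text
t: 12.3
tool_pos: [0.5782, -0.09, 0.2287]
tcp_rot: [-1.576, -0.007, -0.053]
force: [0.0, 0.4, -1.7]
finger_gap: 0.094
```

Call:
servo_tool(rows=[[[0, -0.002, -0.001, 0.048, 0, -1.6, 0.1], [0, 0, -0.001, 0.048, 0, -1.6, 0.1], [0, 0, 0, 0.03, 0, -1, 0.1], [0, 0, 0, 0, 0, 0, 0]]])

```text
t: 12.8
tool_pos: [0.5783, 0.0469, 0.2287]
tcp_rot: [-1.573, -0.002, 0.032]
force: [-0.5, 0.5, -1.4]
finger_gap: 0.095
```

```bash
python3 -c "
from h import *
plan([((.582,.064,.235),1.9,3)],0)"
```

```text
t 12.8 tcp [0.5783 0.0469 0.2287] toolx yaw 1.82 tilt [ 0.002 -1.    -0.003] F [-0.5  0.5 -1.4] gap 0.095
[0, 0.0014, -0.0021, 0.0056, 0.0, -0.0, 0.0]
[0, 0.0014, -0.0021, 0.0056, 0.0, -0.0, 0.0]
[0, 0.0014, -0.0021, 0.0056, 0.0, -0.0, 0.0]
```

Call:
servo_tool(rows=[[[0, 0.003, -0.001, 0.01, 0, 0, 0], [0, 0.002, 0, 0.009, 0, 0, 0], [0, 0, 0, 0, 0, 0, 0]]])

```text
t: 13.18
tool_pos: [0.5831, 0.0645, 0.2291]
tcp_rot: [-1.575, -0.001, 0.028]
force: [-0.6, -1.3, -0.6]
finger_gap: 0.092
```

```bash
python3 - <<'E'
from h import *
plan([],0)
f=grab('wrist','w12.png');np.save('w12.npy',cloud(f));g=grab('top','t12.png')
cv2.imwrite('pics/t12c.png',cv2.resize(g['color'][135:270,180:290,::-1],None,fx=4.4,fy=4.4))
E
```

```text
t 13.18 tcp [0.5831 0.0645 0.2291] toolx yaw 1.61 tilt [ 0.001 -1.    -0.004] F [-0.6 -1.3 -0.6] gap 0.092
```

View pics/w12.png

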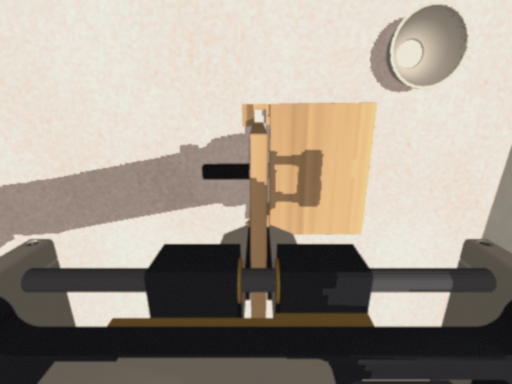

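View pics/t12c.png

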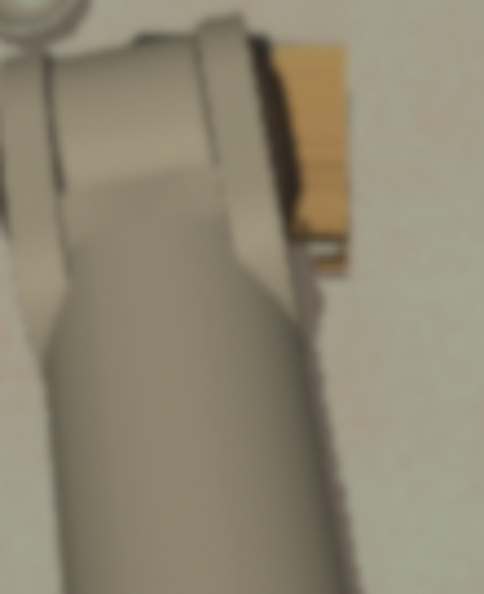

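The wrist view shows the gate (cols 250–268) over the handle, the +y slot gap at (259,115), the lip at (247,115) and the shelf edge at col ~271. I'll measure both in the same frame.

```bash
python3 - <<'E'
from h import *
P=np.load('w12.npy');z=P[...,2]
g=P[:232][(z[:232]>.22)&(abs(P[:232,:,0]-.583)<.03)]
print('gate pts',len(g));top=g[g[:,2]>.248]
print('gate z',np.percentile(g[:,2],[5,50,95]),cv2.minAreaRect(top[:,:2].astype(np.float32)*1000))
s=P[(z>.058)&(z<.066)&(P[...,0]>.58)];s=s[s[:,1]>.0]
print('shelf',len(s));print(cv2.minAreaRect(s[:,:2].astype(np.float32)*1000),s[:,:2].min(0),s[:,:2].max(0))
# rows (along y) profile across x near the +y slot
for v in range(100,132,4):
    print(v,[(u,*(P[v,u]*1000).round(0).astype(int)) for u in range(238,282,3) if P[v,u,2]==P[v,u,2]])
i=cv2.imread('pics/w12.png')[90:190,200:320];cv2.imwrite('pics/w12c.png',cv2.resize(i,None,fx=6,fy=6))
E
```

```text
gate pts 1981
gate z [0.23386386 0.25636517 0.2574322 ] ((581.3101196289062, 109.82596588134766), (8.951810836791992, 51.885250091552734), 1.3406143188476562)
shelf 12078
((652.5429077148438, 74.7702407836914), (136.40792846679688, 155.4247589111328), 2.6011157035827637) [5.80980376e-01 5.68471646e-07] [0.72376177 0.15418654]
100 [(238, np.int64(552), np.int64(154), np.int64(-1)), (241, np.int64(556), np.int64(154), np.int64(-1)), (244, np.int64(560), np.int64(154), np.int64(-1)), (247, np.int64(565), np.int64(154), np.int64(0)), (250, np.int64(569), np.int64(154), np.int64(0)), (253, np.int64(573), np.int64(154), np.int64(-1)), (256, np.int64(577), np.int64(154), np.int64(1)), (259, np.int64(581), np.int64(154), np.int64(-1)), (262, np.int64(585), np.int64(155), np.int64(-1)), (265, np.int64(589), np.int64(155), np.int64(-1)), (268, np.int64(593), np.int64(155), np.int64(0)), (271, np.int64(597), np.int64(155), np.int64(-1)), (274, np.int64(602), np.int64(155), np.int64(-2)), (277, np.int64(606), np.int64(155), np.int64(-2)), (280, np.int64(610), np.int64(155), np.int64(0))]
104 [(2
[... 4676 characters left out ...]
557), np.int64(116), np.int64(0)), (244, np.int64(561), np.int64(116), np.int64(0)), (247, np.int64(565), np.int64(116), np.int64(-2)), (250, np.int64(569), np.int64(117), np.int64(-2)), (253, np.int64(577), np.int64(135), np.int64(222)), (256, np.int64(579), np.int64(135), np.int64(221)), (259, np.int64(581), np.int64(135), np.int64(223)), (262, np.int64(583), np.int64(136), np.int64(224)), (265, np.int64(585), np.int64(135), np.int64(218)), (268, np.int64(595), np.int64(117), np.int64(1)), (271, np.int64(596), np.int64(122), np.int64(60)), (274, np.int64(600), np.int64(123), np.int64(62)), (277, np.int64(603), np.int64(123), np.int64(61)), (280, np.int64(607), np.int64(123), np.int64(61))]
```

View pics/w12c.png

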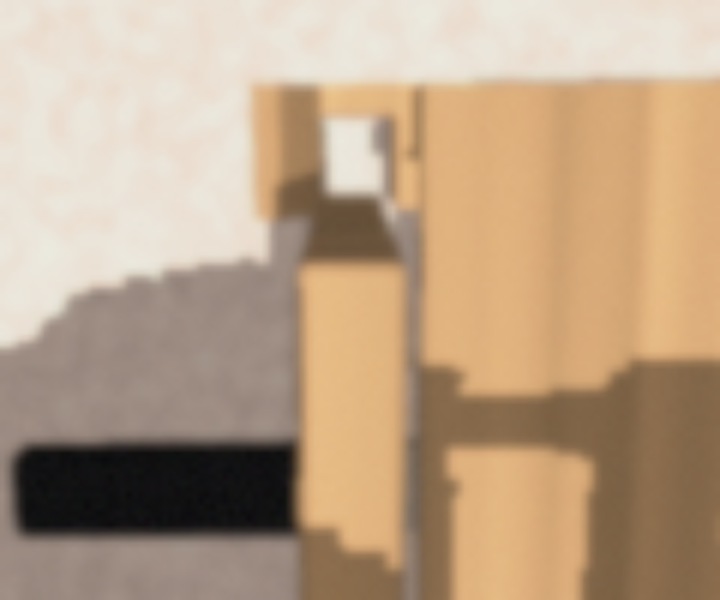

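In the same frame, the slot centre is x ≈ 0.583 at y = 0.11 with its middle at y ≈ 0.0645. The gate is at 0.5813 with its middle at 0.0605. I'll shift +2 mm in x and +4 mm in y, lower to just above the lip and look again.

Call:
servo_tool(rows=[[[0, 0.002, 0.015, 0.004, 0.2, -0.4, 0], [0, 0, 0.025, 0, 0, 0, 0], [0, 0, 0.025, 0, 0, 0, 0], [0, 0, 0, 0, 0, 0, 0]]])

```text
t: 13.78
tool_pos: [0.5847, 0.0655, 0.1598]
tcp_rot: [-1.572, 0.0, 0.032]
force: [-0.0, -0.7, -1.4]
finger_gap: 0.093
```

```bash
python3 - <<'E'
from h import *
plan([((.585,.0685,.155),2.1,1)],0)
f=grab('wrist','w13.png');P=cloud(f);z=P[...,2]
top=P[:232][(z[:232]>.17)&(abs(P[:232,:,0]-.583)<.03)]
print('gate z',np.median(top[:,2]),cv2.minAreaRect(top[:,:2].astype(np.float32)*1000))
for v in range(96,136,4):
    print(v,*[tuple((P[v,u]*1000).round(0).astype(int).tolist()) for u in range(240,280,3) if P[v,u,2]>.02])
i=cv2.imread('pics/w13.png')[80:190,200:320];cv2.imwrite('pics/w13c.png',cv2.resize(i,None,fx=5.4,fy=5.4))
E
```

```text
t 13.78 tcp [0.5847 0.0655 0.1598] toolx yaw 1.82 tilt [-0.    -1.    -0.001] F [-0.  -0.7 -1.4] gap 0.093
[0, 0.0004, 0.0048, 0.003, 0.1, -0.3, -0.0]
gate z 0.18732540855330046 ((582.7992553710938, 110.67559814453125), (8.97434139251709, 51.98558807373047), 1.5212098360061646)
96
100
104
108 (566, 147, 75) (568, 147, 72) (571, 147, 69) (573, 147, 63) (576, 147, 62) (578, 147, 61) (581, 147, 62) (584, 147, 63) (587, 147, 62) (590, 147, 49) (593, 147, 49) (595, 147, 61) (598, 147, 61) (600, 147, 62)
112 (566, 143, 74) (568, 143, 73) (571, 143, 69) (573, 143, 65) (590, 143, 50) (593, 143, 49) (595, 144, 62) (598, 144, 63) (601, 144, 61)
116 (566, 140, 74) (568, 140, 74) (571, 140, 69) (573, 140, 64) (590, 140, 49) (593, 140, 49) (595, 140, 61) (598, 140, 62) (601, 140, 62)
120 (566, 136, 75) (568, 136, 72) (571, 136, 68) (573, 136, 64) (590, 136, 49) (593, 136, 49) (595, 137, 61) (598, 137, 61) (601, 137, 61)
124 (566, 133, 74) (568, 133, 74) (571, 133, 71) (573, 133, 64) (579, 136, 115) (582, 136, 115) (584, 136, 115) (590, 132, 49) (593, 132, 50) (595, 133, 62) (598, 133, 60) (601, 133, 62)
128 (566, 130, 74) (568, 130, 73) (571, 129, 68) (573, 129, 65) (578, 136, 152) (580, 136, 153) (582, 136, 153) (583, 136, 153) (585, 137, 153) (590, 128, 50) (593, 128, 49) (596, 129, 61) (599, 130, 61) (601, 130, 62)
132 (566, 126, 75) (568, 126, 74) (571, 126, 70) (573, 125, 65) (579, 136, 179) (580, 137, 180) (582, 136, 178) (583, 137, 179) (585, 137, 179) (596, 126, 62) (599, 126, 62) (602, 126, 61)
```

View pics/w13c.png

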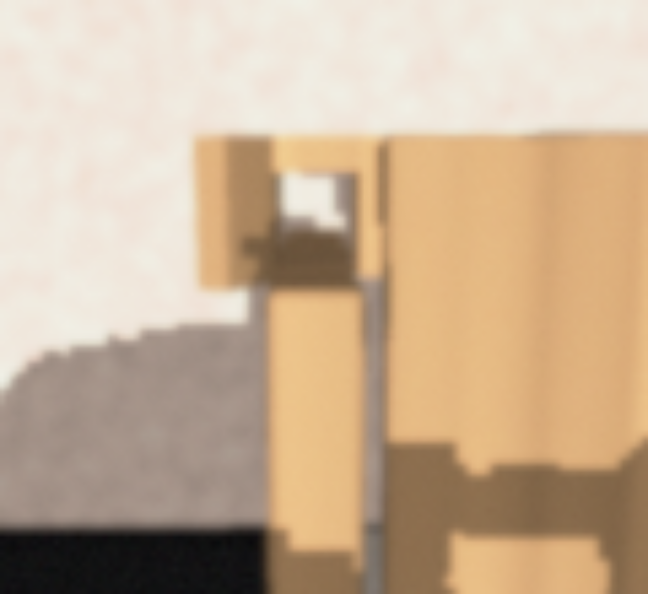

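The gate lines up in x (0.5828 against 0.583) and still needs about 3 mm in +y. I'll lower it into the slot.

Call:
servo_tool(rows=[[[0, 0, 0.005, 0.004, 0, -0.3, 0], [0, 0, 0.012, 0.001, 0, 0, 0], [0, 0, 0.015, 0, 0, 0, 0], [0, 0, 0, 0, 0, 0, 0]]])

```text
t: 14.32
tool_pos: [0.5873, 0.0713, 0.1291]
tcp_rot: [-1.571, -0.006, 0.037]
force: [-0.1, -0.3, -1.6]
finger_gap: 0.093
```

```bash
python3 - <<'E'
from h import *
plan([((.585,.0685,.072),2.0,4)],0)
f=grab('wrist','w14.png')
i=cv2.imread('pics/w14.png')[60:190,180:320];cv2.imwrite('pics/w14c.png',cv2.resize(i,None,fx=4.4,fy=4.4))
E
```

```text
t 14.32 tcp [0.5873 0.0713 0.1291] toolx yaw 2.14 tilt [ 0.006 -1.    -0.001] F [-0.1 -0.3 -1.6] gap 0.093
[0, -0.0007, 0.0143, -0.0007, 0.0, 0.0, 0.1]
[0, -0.0007, 0.0143, -0.0007, 0.0, 0.0, 0.1]
[0, -0.0006, 0.0143, -0.0007, 0.0, 0.0, 0.1]
[0, -0.0006, 0.0143, -0.0007, 0.0, 0.0, 0.1]
```

View pics/w14c.png

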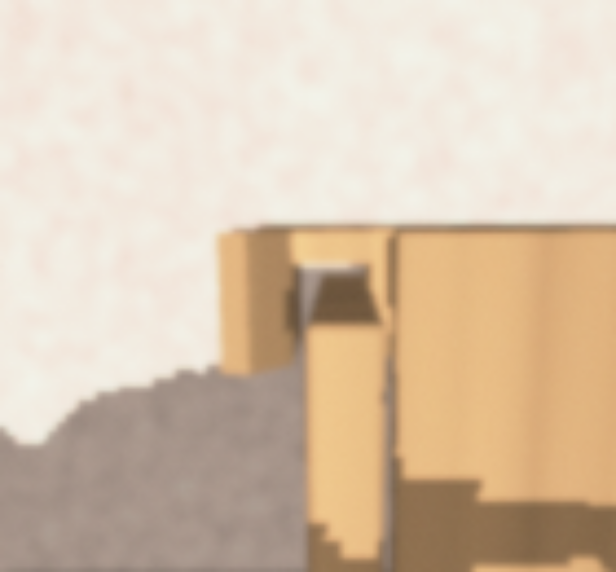

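The gate drifted about 2.5 mm to +x and 3 mm to +y, so it sits close to the cheek. I'll correct before going down.

Call:
servo_tool(rows=[[[0, -0.003, 0, -0.003, 0, 0, 0.3], [0, 0, 0, 0, 0, 0, 0]]])

```text
t: 14.62
tool_pos: [0.5853, 0.0679, 0.1304]
tcp_rot: [-1.571, -0.003, 0.037]
force: [0.1, -0.4, -1.4]
finger_gap: 0.095
```

```bash
python3 - <<'E'
from h import *
plan([((.585,.0685,.072),2.0,4)],0)
f=grab('wrist','w15.png')
i=cv2.imread('pics/w15.png')[60:190,180:320];cv2.imwrite('pics/w15c.png',cv2.resize(i,None,fx=4.4,fy=4.4))
E
```

```text
t 14.62 tcp [0.5853 0.0679 0.1304] toolx yaw 2.13 tilt [ 0.003 -1.    -0.   ] F [ 0.1 -0.4 -1.4] gap 0.095
[0, -0.0001, 0.0146, 0.0002, 0.0, 0.0, 0.0]
[0, -0.0001, 0.0146, 0.0002, 0.0, 0.0, 0.0]
[0, -0.0001, 0.0146, 0.0002, 0.0, 0.0, 0.0]
[0, -0.0001, 0.0146, 0.0002, 0.0, 0.0, 0.0]
```

View pics/w15c.png

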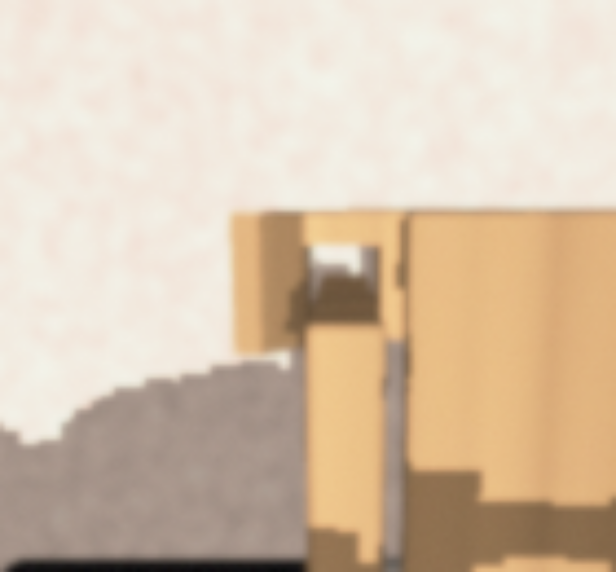

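The gate is centred in the slot gap. Going down slowly.

Call:
servo_tool(rows=[[[0, -0.0005, 0.012, 0, 0, 0, 0], [0, -0.0005, 0.012, 0, 0, 0, 0], [0, 0, 0, 0, 0, 0, 0]]])

```text
t: 15.05
tool_pos: [0.5845, 0.0681, 0.1049]
tcp_rot: [-1.571, -0.003, 0.037]
force: [-0.4, -0.1, -1.5]
finger_gap: 0.093
```

```bash
python3 - <<'E'
from h import *
plan([((.585,.0682,.072),2.0,3)],0)
E
```

```text
t 15.05 tcp [0.5845 0.0681 0.1049] toolx yaw 2.13 tilt [ 0.003 -1.    -0.   ] F [-0.4 -0.1 -1.5] gap 0.093
[0, 0.0001, 0.011, 0.0, 0.0, 0.0, 0.1]
[0, 0.0002, 0.011, 0.0, 0.0, 0.0, 0.1]
[0, 0.0002, 0.011, 0.0, 0.0, 0.0, 0.1]
```

The bottom edge is at about 33 mm, inside the slot, with no contact force. Continuing down.

Call:
servo_tool(rows=[[[0, 0, 0.012, 0, 0, 0, 0.1], [0, 0, 0.012, 0, 0, 0, 0], [0, 0, 0.006, 0, 0, 0, 0], [0, 0, 0, 0, 0, 0, 0]]])

```text
t: 15.55
tool_pos: [0.5842, 0.0682, 0.072]
tcp_rot: [-1.571, -0.0, 0.037]
force: [-0.1, -0.5, -1.7]
finger_gap: 0.094
```

```bash
python3 - <<'E'
from h import *
plan([((.585,.0682,.072),2.0,1)],0)
f=grab('wrist','w16.png');g=grab('side','s16.png');P=cloud(f);z=P[...,2]
top=P[:232][(z[:232]>.085)&(z[:232]<.13)&(abs(P[:232,:,0]-.583)<.03)]
print('gate top z',np.median(top[:,2]),cv2.minAreaRect(top[:,:2].astype(np.float32)*1000))
i=cv2.resize(f['color'][40:190,180:320,::-1],(400,428));j=cv2.resize(g['color'][110:230,190:310,::-1],(400,428))
cv2.imwrite('pics/w16c.png',np.hstack([i,j]))
E
```

```text
t 15.55 tcp [0.5842 0.0682 0.072 ] toolx yaw 2.15 tilt [ 0. -1. -0.] F [-0.1 -0.5 -1.7] gap 0.094
[0, 0.0008, 0.0, -0.0001, 0.0, 0.1, 0.0]
gate top z 0.09953631057636411 ((582.0315551757812, 113.43055725097656), (8.938170433044434, 51.86061096191406), 1.7792071104049683)
```

View pics/w16c.png

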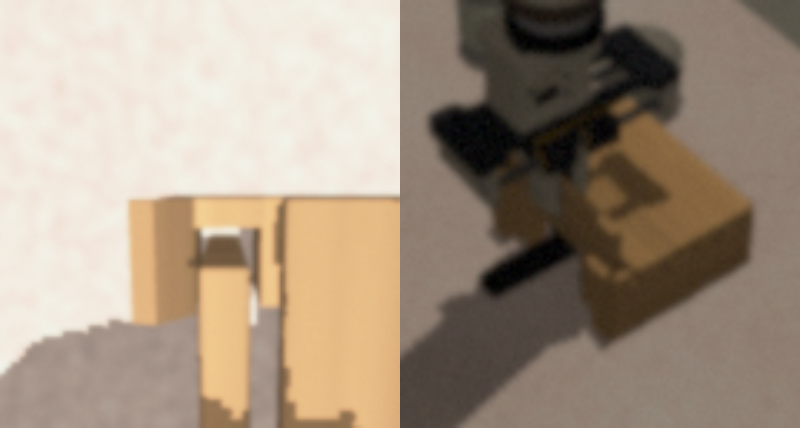

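The gate top is at z ≈ 0.0995, so it is nearly standing, and it is centred in the slot. I'll lower 1.5 mm, release and lift away.

Call:
servo_tool(rows=[[[0, 0, 0.0015, 0, 0, 0, 0], [0, 0, 0, 0, 0, 0, 0], [0.03, 0, 0, 0, 0, 0, 0], [0.03, 0, 0, 0, 0, 0, 0], [0.03, 0, 0, 0, 0, 0, 0]]])

```text
t: 16.27
tool_pos: [0.5864, 0.0686, 0.0731]
tcp_rot: [-1.57, -0.005, 0.037]
force: [-1.2, 0.1, 0.6]
finger_gap: 0.319
```

Call:
servo_tool(rows=[[[0.03, 0, -0.01, 0, 0, 0, 0], [0.03, 0, -0.03, 0, 0, 0, 0], [0.03, 0, -0.04, 0, 0, 0, 0], [0.03, 0, -0.05, 0, 0, 0, 0], [0.03, 0, -0.03, 0, 0, 0, 0]]])

```text
t: 16.9
tool_pos: [0.5838, 0.0684, 0.2376]
tcp_rot: [-1.571, -0.001, 0.038]
force: [0.2, -0.1, 0.3]
finger_gap: 0.328
```

Call:
servo_tool(rows=[[[0.03, 0, 0, -0.05, 0, 0, 0], [0.03, 0, 0, -0.06, 0, 0, 0], [0.03, 0, 0, -0.06, 0, 0, 0], [0.03, 0, 0, -0.04, 0, 0, 0], [0.03, 0, 0, 0, 0, 0, 0]]])

```text
t: 17.52
tool_pos: [0.5958, -0.1457, 0.2467]
tcp_rot: [-1.571, -0.015, 0.042]
force: [-0.1, 0.6, 0.2]
finger_gap: 0.326
```

```bash
python3 - <<'E'
from h import *
plan([],0.03)
f=grab('top','t17.png');g=grab('side','s17.png');P=cloud(f);z=P[...,2]
k=np.zeros(z.shape,bool);k[180:210,195:270]=True
p=P[k&(z>.085)];print(len(p),'gate top z',np.median(p[:,2]),cv2.minAreaRect(p[:,:2].astype(np.float32)*1000))
i=cv2.resize(f['color'][135:270,180:290,::-1],(400,490));j=cv2.resize(g['color'][110:230,190:290,::-1],(400,490))
cv2.imwrite('pics/t17c.png',np.hstack([i,j]))
E
```

```text
t 17.52 tcp [ 0.5958 -0.1457  0.2467] toolx yaw 2.41 tilt [ 0.015 -1.    -0.   ] F [-0.1  0.6  0.2] gap 0.326
187 gate top z 0.09969563704420481 ((587.4632568359375, 64.43486022949219), (8.91344165802002, 147.7119598388672), 2.0190556049346924)
```

View pics/t17c.png

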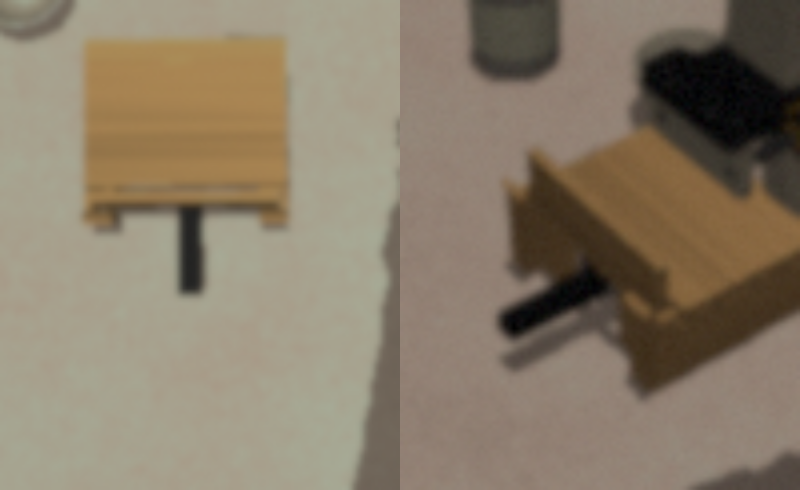

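The gate stands in the slot: top at z = 0.0997, centre (0.587, 0.064), yaw 2.0°. The cutout is over the handle, the handle tip hasn't moved, and the arm is clear. I'm handing the job in.

```bash
python3 -c "
from rig import bot
print(bot.finish_job())"
```

```text
the job is handed in; nothing more can be done
None
```

I finished the task and handed it in at about 17.5 s; `finish_job` reported no verdict. The pan is under the low shelf with only its handle sticking out. The retaining board stands in the slot with its cutout over the handle.

What the last checks showed:
- **Pan:** from the handle tip, it sits about 5 mm past home. The handle was within about 2 mm of the mouth's centreline. The final picture showed the tip where it had been before the board went in.
- **Retaining board:** its top is at z = 99.7 mm for a 100 mm board, so it stands on the worktop. It measured x 587 mm, y 64 mm, yaw 2.0°. My slot estimate was x 585–586 mm, y 65 mm, yaw about 1.9°.
- **Robot:** the arm was clear of everything and the wrist force was near zero.

**Disagreements:**
- My estimates of the bay's x position varied by a few millimetres between views. The pan's distance past home could be 3–8 mm, still inside the allowed range.
- The pan and the board each drifted a few millimetres during their slides. I corrected both before they went in.

**Not checked:** I did not re-measure the cutting board, jar, can or bowl at the end. The arm touched nothing near them that I saw.

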